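# Weigh a welded flange on a bench beam balance

### The arm

A 6-joint arm with a two-finger parallel gripper is mounted at the origin on the work surface. World frame = base frame: x ahead of the robot, y to its left, z up, the work surface at z = 0. Lengths are in m, angles in degrees, forces in N, time in s.
With the tool pointing down it reaches from about 0.4 to 0.825 m from the base axis. Payload 7 kg.
Tool frame: the origin (TCP) lies midway between the tips of the shut fingers; the grasp point (between the pads) lies 19 mm behind it; z points along the fingers, y is the line along which they close (so a half turn about z gives the same grasp; the last joint's range is limited). The gripper opens to 88 mm and grips with 3 to 60 N. Pads are 19 mm wide; open, the fingers measure 130 mm over their backs; the gripper's body (78 mm by 193 mm) begins 47 mm behind the grasp point.
Start: joints at [-53.05, 20.546, 0.682, 0, -70.136, -16.507], TCP at [0.236, -0.632, 0.204] pointing down, gripper open.
Joint ranges: [-176.03, 176.03], [-82.01, 121.73], [-58.28, 71.71], [-173.87, 95.51], [-174.79, -0.11], [-173.66, 173.66]. Speed limits (degrees/s): [136.94, 136.94, 172.46, 180, 180, 180].

### API

Orientations are given as a 3x3 rotation matrix whose columns are the frame's x, y, z axes.
In Python, from rig import robot gives the robot as it stands. Calls block until the motion is done:
- robot.goto(position, orientation): joint-space move of the TCP to a pose.
- robot.servo_line(position, ori=None, speed=0.15): straight line of the TCP; ori=None keeps the orientation; speed is the mean speed in m/s.
- robot.movej(angles): joint-space move.
- robot.move_gripper(opening): opening from 0.0 (shut) to 1.0 (fully open); the grip force is fixed at half the most; returns when the fingers have stopped.
- robot.dwell(seconds).
- robot.ik(position, orientation): joint angles nearest the present ones, or None.
- robot.grab_frame(name): name is "scene" or "top" or "wrist"; returns (picture, depth): 420x560x3 uint8, red, green, blue; 420x560 float32, m along the optical axis (not along the pixel's ray), 0 where there is no reading.
- robot.camera_info(name): a dict with "vfov" (degrees; the focal length in pixels is half the picture's height over the tangent of half this angle, whatever the lens; pixels are square), "cx", "cy" (the principal point, pixels), "k1" (the pictures are not rectified: a ray, as slopes to the right and down, at radius r is drawn at 1 + k1 r^2 times it, then the intrinsics apply), "view" (4x4, takes a point from world to camera coordinates); the wrist camera has in their place "T_tool_cam" (4x4, takes a point from camera to tool coordinates, whose origin is the TCP and whose axes are the flange's). Camera axes: x right, y down, z forward; pixel columns grow to the right and rows downward; lengths in m; the calibration is good to about 2 mm. A picture is of the moment at which its call begins: read the wrist's pose just before it. camera_info takes no time and is no camera call.
A pose or a line that the arm cannot do raises robot.Unreachable and nothing moves.
- robot.job_done(): hands the job in; it is judged then, once.
Readings, each from a call of its own:
- robot.read_t(): time.
- robot.read_qpos(): joint angles.
- robot.read_qvel(): joint speeds.
- robot.read_effort(): joint torques, N m.
- robot.read_position(): TCP position.
- robot.read_tcp_rot(): TCP orientation.
- robot.read_force(): force on the tool from outside, world axes, zero at the start.
- robot.read_ft_torque(): the same for the moment, N m.
- robot.read_grip_width(): opening from 0.0 (shut) to 1.0 (fully open).
- robot.read_finger_force(): force on a finger pad.
Only numpy, scipy, OpenCV 4.12 (cv2) and the standard library are available. Lean on these libraries where they do the work, as an engineer would, in place of code of your own. Each camera call takes 0.05 s, during which the arm holds its last target. There are 200 camera calls.

### The job

Weigh the flange on the wider pan of the balance: thread the right ring weights over the spindle of the other pan, flat, and slide the poise along the beam until, with your hand off everything, the beam rests level, its tip between the fork's prongs. Leave unused weights flat on the bench; never push hard on the weight pan, touch the flange or shift other things.

Things in the scene. Friction and masses are not known exactly. Their poses are not given: they have to be found in the camera images.
- balance: Fixed beam balance, base 130 x 480 x 14 mm. Origin on the bench under the pivot, z up; the beam runs along y: weight pan at y = +210 mm, part pan at -210 mm, pivot 90 mm up. A linkage keeps both pans level, so where a load stands on its pan does not matter. A fork of two brass prongs stands at y = -280 mm; the beam's needle is at the gap between them when level.
- beam (a joint): Tilt in rad: 0 level, positive weight pan up, stops at +0.12 and -0.12. A weak spring of 0.7 N m/rad centres it; it is oil-damped (time constant about 0.7 s). It starts on the stop, part pan down. With both pans empty and the poise at 0 it rests level.
- poise (a joint): Position of the sliding poise (420 g) on the weight arm in m: 0 is 40 mm from the pivot, 0.09 (outer stop) 130 mm. Starts anywhere. Every 5 mm outward counts as 10 g more on the weight pan (180 g over its travel). It stays where it is left, friction about 1 N. Pushing it disturbs the beam: the tilt is true only when nothing touches the poise.
- poise_knob (a point): Centre of the top of the upright round brass knob on the poise, diameter 14 mm, standing 31 mm proud of the poise block (48 mm across the beam, 28 mm along it) and 49 mm above the pivot height when level, so tilt shifts it a little along the beam. 139 mm above the bench when the beam is level.
- weight_pan: The weight pan (empty at the start), steel disc of 90 mm diameter, its top 18 mm above this origin; it moves up and down with the beam and stays level. Origin at the linkage pin on the beam.
- pan_top (a point): Centre of the top face of the weight pan, 108 mm above the bench when the beam is level.
- spindle_tip (a point): Tip of the upright spindle at the centre of the weight pan: diameter 11 mm, 38 mm tall above the pan's top, the upper 8 mm tapered to a flat tip of 6 mm diameter. Rings thread over it and may be stacked. 146 mm above the bench when the beam is level.
- part_pan: The part pan, steel disc of 110 mm diameter, its top 18 mm above this origin. Origin at the linkage pin on the beam.
- part_pan_top (a point): Centre of the top face of the part pan.
- flange: The part to be weighed: steel flange disc of 72 mm diameter, 12 mm thick, with a pipe stub of 34 mm diameter on it, 45 mm tall in all. Mass not known, 230 to 515 g. Origin: centre of its underside. Do not touch.
- weight_100: Loose bored steel disc weight lying flat, 100 g: outer diameter 40 mm, 12 mm thick, central bore 15 mm. Origin: centre of its underside; z up when flat.
- weight_200: Loose bored steel disc weight lying flat, 200 g: outer diameter 48 mm, 16 mm thick, central bore 15 mm. Origin: centre of its underside; z up when flat.
- weight_300: Loose bored steel disc weight lying flat, 300 g: outer diameter 56 mm, 17 mm thick, central bore 15 mm. Origin: centre of its underside; z up when flat.
- magnet_square: Bystander: grey magnetic welding square, 70 x 70 x 22 mm, on the bench. Leave alone.
- tube_offcut: Bystander: offcut of square steel tube, 50 x 50 x 50 mm, on the bench. Leave alone.
- brush: Bystander: hand brush lying on the bench. Leave alone.
Not all that is in view belongs to the job. Leave any brown or pink look-alike of the weight_300 alone.

How it is judged (in metres and radians):
At the end, for the whole second after the job is handed in: Beam level within 0.03 rad and at rest, robot off everything; at least one ring weight flat over the spindle (within 3.5 mm of its axis), every other one flat on the bench; flange upright on the part pan, within 20 mm of its centre (value of joint beam between -0.03 and 0.03 rad and velocity of joint beam between -0.03 and 0.03 rad/s and ((horizontal distance between weight_100 and pan_top below 0.0035 m and z of weight_100 in the frame of weight_pan between 0.015 and 0.038 m and angle between weight_100's own z axis and vertical below 0.08 rad and linear speed of weight_100 below 0.02 m/s) or (horizontal distance between weight_200 and pan_top below 0.0035 m and z of weight_200 in the frame of weight_pan between 0.015 and 0.038 m and angle between weight_200's own z axis and vertical below 0.08 rad and linear speed of weight_200 below 0.02 m/s) or (horizontal distance between weight_300 and pan_top below 0.0035 m and z of weight_300 in the frame of weight_pan between 0.015 and 0.038 m and angle between weight_300's own z axis and vertical below 0.08 rad and linear speed of weight_300 below 0.02 m/s)) and ((horizontal distance between weight_100 and pan_top below 0.0035 m and z of weight_100 in the frame of weight_pan between 0.015 and 0.038 m and angle between weight_100's own z axis and vertical below 0.08 rad and linear speed of weight_100 below 0.02 m/s) or (height (world z) of weight_100 between -0.004 and 0.004 m and angle between weight_100's own z axis and vertical below 0.08 rad and linear speed of weight_100 below 0.02 m/s)) and ((horizontal distance between weight_200 and pan_top below 0.0035 m and z of weight_200 in the frame of weight_pan between 0.015 and 0.038 m and angle between weight_200's own z axis and vertical below 0.08 rad and linear speed of weight_200 below 0.02 m/s) or (height (world z) of weight_200 between -0.004 and 0.004 m and angle between weight_200's own z axis and vertical below 0.08 rad and linear speed of weight_200 below 0.02 m/s)) and ((horizontal distance between weight_300 and pan_top below 0.0035 m and z of weight_300 in the frame of weight_pan between 0.015 and 0.038 m and angle between weight_300's own z axis and vertical below 0.08 rad and linear speed of weight_300 below 0.02 m/s) or (height (world z) of weight_300 between -0.004 and 0.004 m and angle between weight_300's own z axis and vertical below 0.08 rad and linear speed of weight_300 below 0.02 m/s)) and horizontal distance between flange and part_pan_top below 0.02 m and z of flange in the frame of part_pan between 0.014 and 0.022 m and angle between flange's own z axis and vertical below 0.05 rad); the robot touches nothing.
It fails at once if The weight pan is pressed or struck with more than 15 N (contact force between weight_pan and anything else above 15 N).
It fails at once if The robot touches the flange (contact force between the arm and flange above 0.5 N).
It fails at once if The magnetic welding square is shifted by more than 20 mm (distance of magnet_square from where it was at the start of the episode above 0.02 m).
It fails at once if The tube offcut is shifted by more than 20 mm (distance of tube_offcut from where it was at the start of the episode above 0.02 m).
It fails at once if The brush is shifted by more than 20 mm (distance of brush from where it was at the start of the episode above 0.02 m).
It also fails if it takes over 72 s, if anything falls off the work surface, if the arm or the gripper's body presses on something with over 40 N, if the wrist force passes 120 N, or if a joint passes its speed limit or range.

## Working session

There is one attempt and no reset: what is moved stays moved. The work goes in short steps, each a Python script; the robot and the scene stay as the last script left them, time stands still between calls to the robot, and variables do not carry over. Pictures are saved under pics/ and viewed, at most 10 in all, crops included, and the job is handed in when it is done.

```bash
mkdir -p pics; ls
cat > h.py <<'E'
import numpy as np, cv2
from rig import robot
def K(n):
    c=robot.camera_info(n); f=210/np.tan(np.radians(c['vfov'])/2); return c,f
def pose(n,T=None):
    c,f=K(n)
    if n=='wrist': return T@np.array(c['T_tool_cam'])
    return np.linalg.inv(np.array(c['view']))
def toolT():
    T=np.eye(4);T[:3,:3]=robot.read_tcp_rot();T[:3,3]=robot.read_position();return T
def ray(n,px,T=None):
    c,f=K(n); d=(np.array(px,float)-[c['cx'],c['cy']])/f; u=d.copy()
    for _ in range(20): u=d/(1+c['k1']*(u@u))
    P=pose(n,T); return P[:3,3],P[:3,:3]@np.array([u[0],u[1],1])
def onz(n,px,z,T=None):
    o,d=ray(n,px,T); return o+d*(z-o[2])/d[2]
def dep(n,px,Z,T=None):
    o,d=ray(n,px,T); return o+d*Z
def proj(n,p,T=None):
    c,f=K(n); q=np.linalg.inv(pose(n,T))@np.append(p,1); u=q[:2]/q[2]; u=u*(1+c['k1']*(u@u)); return u*f+[c['cx'],c['cy']]
def two(r1,r2):
    (a,d),(b,e)=r1,r2; s=np.linalg.lstsq(np.c_[d,-e],b-a,rcond=None)[0]
    p,q=a+d*s[0],b+e*s[1]; return (p+q)/2,np.linalg.norm(p-q)
def save(n,name):
    T=toolT(); im,D=robot.grab_frame(n); cv2.imwrite('pics/'+name+'.png',im[:,:,::-1]); np.savez('pics/'+name+'.npz',im=im,D=D,T=T); return im,D,T
E
python3 - <<'E'
from h import *
for n in('scene','top'):
    save(n,n+'0'); c=robot.camera_info(n); print(n,c['vfov'],c['k1'],np.round(pose(n)[:3],3).tolist())
a=cv2.imread('pics/scene0.png');b=cv2.imread('pics/top0.png')
print(robot.camera_info('wrist'))
print(robot.read_t(),robot.read_tcp_rot())
E
```

```text
pics
scene 50.56846281402481 -0.006101927864276467 [[-0.667, 0.619, -0.415, 0.946], [0.745, 0.562, -0.359, 0.31], [0.01, -0.548, -0.836, 0.99]]
top 46.066210488704826 0.02041439134852724 [[-0.014, -0.996, 0.091, 0.361], [-1.0, 0.014, -0.001, -0.025], [-0.0, -0.091, -0.996, 1.484]]
{'vfov': 60.88817323666766, 'cx': 281.3492549322402, 'cy': 214.14389571023023, 'k1': -0.08212492500670379, 'T_tool_cam': array([[-3.77230399e-05, -9.52788416e-01, -3.03635034e-01,
         8.26867142e-02],
       [ 9.99999698e-01, -2.71735362e-04,  7.28451107e-04,
        -7.23194027e-04],
       [-7.76568152e-04, -3.03634915e-01,  9.52788138e-01,
        -1.79940853e-01],
       [ 0.00000000e+00,  0.00000000e+00,  0.00000000e+00,
         1.00000000e+00]])}
0.1 [[-9.37058695e-01 -3.49171346e-01 -6.11408822e-04]
 [-3.49171860e-01  9.37057821e-01  1.28526995e-03]
 [ 1.24145981e-04  1.41786013e-03 -9.99998987e-01]]
```

View pics/scene0.png

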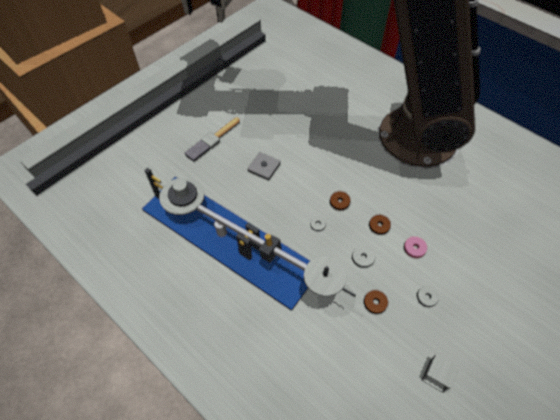

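View pics/top0.png

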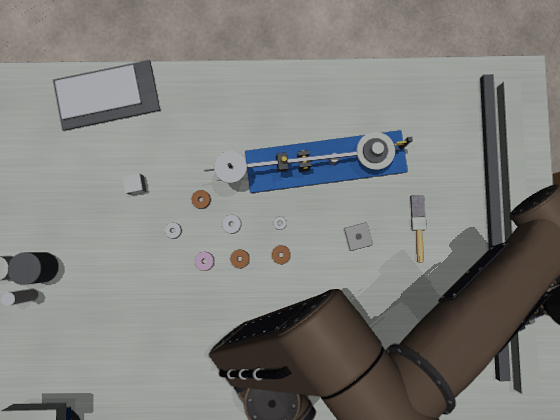

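The top view shows steel rings at (173,230), (231,224) and (279,223). The look-alikes are brown at (201,199), (240,259) and (281,255), and pink at (204,261). The weight pan is at (231,167), the poise at (283,160), and the part pan with the flange at (376,150). I choose the three plain steel rings and will sort them by diameter.

Run:
```python
from h import *
d=np.load('pics/top0.npz');im,D=d['im'],d['D']
s=np.load('pics/scene0.npz');ims,Ds=s['im'],s['D']
# dense world z
def cloud(n,D):
    c,f=K(n); u,v=np.meshgrid(np.arange(560),np.arange(420)); a=np.stack([(u-c['cx'])/f,(v-c['cy'])/f],-1); b=a.copy()
    for _ in range(10): b=a/(1+c['k1']*(b**2).sum(-1,keepdims=True))
    P=pose(n); r=np.concatenate([b,np.ones(b.shape[:2]+(1,))],-1)*D[...,None]; return r@P[:3,:3].T+P[:3,3]
for n,D_,im_ in(('top',D,im),('scene',Ds,ims)):
    C=cloud(n,D_); print(n)
    # bench residual
    m=((C[...,2]>.006)&(C[...,2]<.03)&(D_>0)&(C[...,0]>.35)&(C[...,0]<.8)&(abs(C[...,1])<.45)).astype('uint8')
    k,l,st,ce=cv2.connectedComponentsWithStats(m)
    for i in range(1,k):
        if 60<st[i,4]<700:
            p=C[l==i]; col=im_[l==i].mean(0)
            (cc,r)=cv2.minEnclosingCircle(np.argwhere(l==i)[:,::-1].astype(np.float32))
            print(st[i,4],np.round(ce[i],1),'r',round(r,1),np.round(p.mean(0),4),'ztop',round(np.percentile(p[:,2],70),4),np.round(np.ptp(p[:,:2],axis=0),3),col.astype(int))
C=cloud('top',D)
for q in((231,160),(376,142),(377,149),(284,160),(230,166)):
    print(q,np.round(C[q[1]-1:q[1]+2,q[0]-1:q[0]+2].reshape(-1,3).mean(0),4))
for z0,z1 in((.115,.15),(.155,.19),(.07,.10)):
    m=((C[...,2]>z0)&(C[...,2]<z1)&(D>0)&(C[...,0]>.5)&(abs(C[...,1])<.5)).astype('uint8')
    k,l,st,ce=cv2.connectedComponentsWithStats(m)
    for i in range(1,k):
        if st[i,4]>3: print(z0,st[i],np.round(ce[i],1),np.round(C[l==i].mean(0),4),np.round(C[l==i].min(0),3),np.round(C[l==i].max(0),3))
t=cv2.resize(im[120:270,150:430],None,fx=2.8,fy=2.8,interpolation=3)
u=cv2.resize(ims[150:330,130:450],None,fx=2.45,fy=2.45,interpolation=3)
cv2.imwrite('pics/cropt.png',t[:,:,::-1]);cv2.imwrite('pics/crops.png',u[:,:,::-1]);print(t.shape,u.shape)
```

```text
top
242 [137.  110.6] r 19.2 [0.7885 0.4044 0.0114] ztop 0.0127 [0.031 0.112] [75 76 79]
160 [394.6 135.6] r 10.1 [ 0.7    -0.3761  0.0134] ztop 0.015 [0.043 0.058] [ 54  90 139]
261 [200.7 198.9] r 9.5 [0.5156 0.2102 0.0158] ztop 0.0177 [0.054 0.055] [123  87  60]
560 [417.2 219.5] r 28.5 [ 0.445  -0.4335  0.0168] ztop 0.0189 [0.167 0.035] [131 126 117]
259 [231.3 223.5] r 9.5 [0.4406 0.1191 0.0155] ztop 0.0172 [0.054 0.054] [159 161 164]
108 [279.8 222.8] r 6.5 [ 0.441  -0.025   0.0116] ztop 0.0129 [0.036 0.036] [158 159 162]
186 [172.8 229.9] r 8.6 [0.4241 0.2931 0.0149] ztop 0.0166 [0.045 0.047] [154 155 158]
564 [358.2 236.1] r 16.1 [ 0.3981 -0.257   0.0166] ztop 0.0183 [0.082 0.081] [133 132 133]
115 [280.8 249.7] r 9.0 [ 0.3608 -0.027   0.0158] ztop 0.0174 [0.024 0.053] [129  90  63]
scene
556 [207.5 142.7] r 27.7 [ 0.4484 -0.4315  0.0187] ztop 0.0211 [0.169 0.037] [128 122 114]
571 [263.6 165.4] r 17.0 [ 0.4009 -0.2536  0.0193] ztop 0.0212 [0.084 0.079] [122 122 122]
500 [223.1 211.5] r 27.0 [ 0.5819 -0.2279  0.0163] ztop 0.0174 [0.051 0.159] [ 55  85 134]
158 [336.6 203.1] r
[... 1601 characters left out ...]
[ 295  132  115   38 1282] [365.1 151.9] [ 0.637  -0.2727  0.0864] [ 0.587 -0.399  0.07 ] [ 0.697 -0.071  0.1  ]
0.07 [276 155   2   6   7] [276.1 157.9] [ 0.6223 -0.0172  0.0915] [ 0.615 -0.02   0.081] [ 0.63  -0.017  0.099]
0.07 [288 162   3   2   4] [289.2 162.8] [ 0.6073 -0.0544  0.0936] [ 0.606 -0.057  0.089] [ 0.608 -0.051  0.099]
0.07 [269 165   4   1   4] [270.5 165. ] [ 0.6014 -0.0009  0.0947] [ 0.601 -0.005  0.092] [0.602 0.003 0.099]
0.07 [276 164  11   8  21] [280.2 169.3] [ 0.5896 -0.0285  0.088 ] [ 0.585 -0.045  0.073] [ 0.603 -0.017  0.1  ]
0.07 [299 165  13   4  24] [305. 167.] [ 0.5953 -0.0993  0.0882] [ 0.591 -0.116  0.07 ] [ 0.601 -0.082  0.099]
(420, 784, 3) (441, 784, 3)
```

View pics/cropt.png

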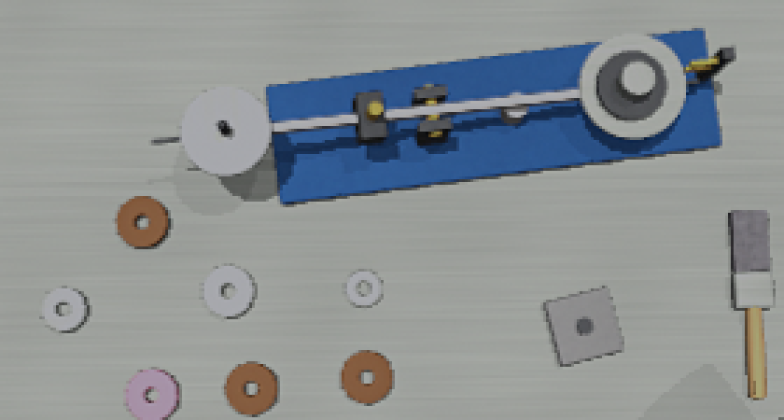

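View pics/crops.png

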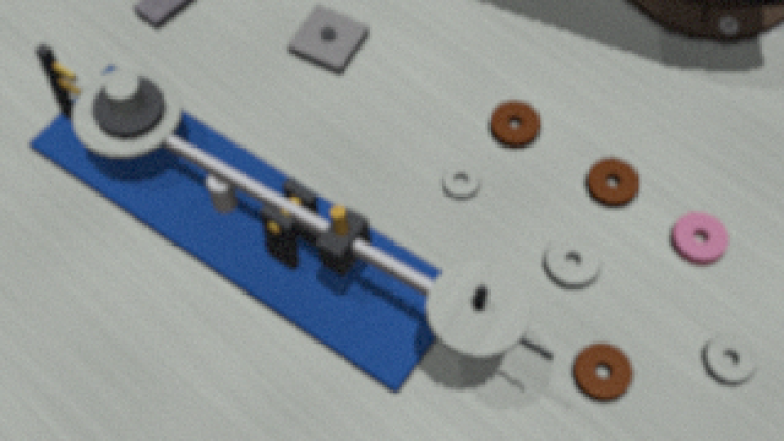

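Top crop: the weight pan is centred near (225,130), the spindle at (225,128), the knob at (375,108) and the flange at (637,77). The steel rings are 100 at (364,288), 300 at (229,291) and 200 at (65,309), with diameters about 36, 54 and 46 mm. Next come wrist views of the spindle and the 200 g ring.

```bash
cat >> h.py <<'E'
def R(sx,b=np.array([-0.111,0.994,0])):
    x=sx*b/np.linalg.norm(b); z=np.array([0,0,-1.]); return np.c_[x,np.cross(z,x),z]
E
python3 - <<'E'
from h import *
for sx in(1,-1):
    for p in((.592,.109,.17),(.4246,.294,.005),(.4415,.12,.005),(.4416,-.024,.005),(.606,-.039,.13)):
        q=robot.ik(np.array(p),R(sx)); print(sx,p,None if q is None else np.round(q,0))
E
```

```text
1 (0.592, 0.109, 0.17) [ 29.  15. -12.   0. -63. 157.]
1 (0.4246, 0.294, 0.005) [ 57.  19. -33.   0. -38. 130.]
1 (0.4415, 0.12, 0.005) [ 40.  14. -40.   0. -36. 146.]
1 (0.4416, -0.024, 0.005) [ 23.  13. -42.   0. -35. 164.]
1 (0.606, -0.039, 0.13) [ 15.  17. -14.   0. -59. 172.]
-1 (0.592, 0.109, 0.17) [ 29.  15. -12.   0. -63. -23.]
-1 (0.4246, 0.294, 0.005) [ 57.  19. -33.   0. -38. -50.]
-1 (0.4415, 0.12, 0.005) [ 40.  14. -40.   0. -36. -34.]
-1 (0.4416, -0.024, 0.005) [ 23.  13. -42.   0. -35. -16.]
-1 (0.606, -0.039, 0.13) [ 15.  17. -14.   0. -59.  -8.]
```

Run:
```python
from h import *
robot.goto(np.array([.55,.07,.26]),R(-1)); save('wrist','w1')
robot.servo_line(np.array([.59,.11,.26]),speed=.3); save('wrist','w2')
robot.goto(np.array([.4246,.294,.17]),R(-1)); save('wrist','w3')
ims=[cv2.imread(f'pics/w{i}.png') for i in(1,2,3)]
o=np.zeros((600,800,3),'uint8')
for k,i in enumerate(ims): 
    r=cv2.resize(i,(400,300)); o[(k//2)*300:(k//2)*300+300,(k%2)*400:(k%2)*400+400]=r
cv2.imwrite('pics/m1.png',o); print(robot.read_t(), robot.read_position())
```

```text
4.3417 [0.42558099 0.29368332 0.17070905]
```

View pics/m1.png

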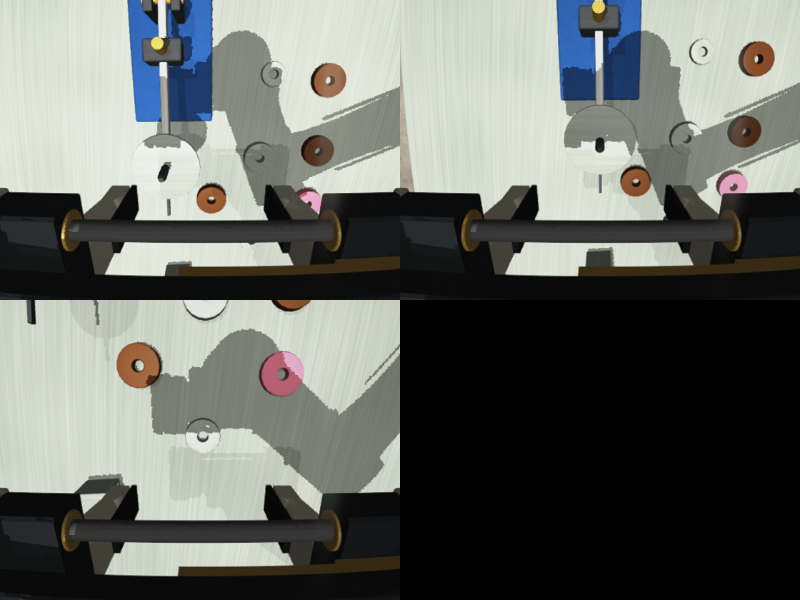

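Wrist views: the spindle is at montage (165,173) and (600,145), and the 200 g ring is at (203,435). Next I take precise centres from the wrist depth and the dark blobs.

```bash
cat >> h.py <<'E'
def cloud(n,D,T=None):
    c,f=K(n); u,v=np.meshgrid(np.arange(560),np.arange(420)); a=np.stack([(u-c['cx'])/f,(v-c['cy'])/f],-1); b=a.copy()
    for _ in range(10): b=a/(1+c['k1']*(b**2).sum(-1,keepdims=True))
    P=pose(n,T); r=np.concatenate([b,np.ones(b.shape[:2]+(1,))],-1)*D[...,None]; return r@P[:3,:3].T+P[:3,3]
def blobs(m,amin):
    k,l,st,ce=cv2.connectedComponentsWithStats(m.astype('uint8')); return [(l==i,st[i],ce[i]) for i in range(1,k) if st[i,4]>=amin]
def circ(P): # least-squares circle of xy points
    A=np.c_[2*P[:,:2],np.ones(len(P))]; s=np.linalg.lstsq(A,(P[:,:2]**2).sum(1),rcond=None)[0]; return s[:2],np.sqrt(s[2]+s[:2]@s[:2])
def outer(n,m,z,T):
    c=max(cv2.findContours(m.astype('uint8'),cv2.RETR_EXTERNAL,cv2.CHAIN_APPROX_NONE)[0],key=len)[:,0]
    return circ(np.array([onz(n,p,z,T) for p in c]))
E
python3 - <<'E'
from h import *
o=[]
for w,b in(('w1',(.592,.109)),('w2',(.592,.109)),('w3',(.4246,.294))):
    d=np.load(f'pics/{w}.npz');C=cloud('wrist',d['D'],d['T']);im=d['im']; near=np.hypot(C[...,0]-b[0],C[...,1]-b[1])
    if w!='w3':
        for lo,hi in((.115,.145),(.163,.18)):
            for m,st,ce in blobs((near<.07)&(C[...,2]>lo)&(C[...,2]<hi),8):
                z=np.median(C[m][:,2]); print(w,lo,st[4],np.round(ce,1),np.round(C[m].mean(0),4),z,'zmax',C[m][:,2].max(),'circ',outer('wrist',m,z,d['T']))
    else:
        for m,st,ce in blobs((near<.045)&(C[...,2]>.008)&(C[...,2]<.03),80):
            z=np.median(C[m][:,2]); print(w,st[4],ce,C[m].mean(0),z,'circ',outer('wrist',m,z,d['T']))
    g=proj('wrist',np.array([*b,.15 if w!='w3' else .016]),d['T']).astype(int); print(g)
    o.append(cv2.resize(im[g[1]-35:g[1]+35,g[0]-45:g[0]+45],None,fx=4.4,fy=4.4,interpolation=0))
cv2.imwrite('pics/m2.png',np.vstack([np.hstack(o[:2]),np.hstack([o[2],o[2]*0])])[:,:,::-1])
E
```

```text
w1 0.115 7015 [231.6 230.8] [0.5923 0.1061 0.1314] 0.13200158064871464 zmax 0.1446680805304032 circ (array([0.59231452, 0.10535793]), np.float64(0.049591853381583825))
w1 0.163 119 [226.1 249.2] [0.5919 0.1084 0.1673] 0.16761743551879338 zmax 0.17149618671879963 circ (array([0.59184554, 0.10834444]), np.float64(0.004963943272814186))
[228 241]
w2 0.115 7838 [279.4 194.1] [0.5926 0.1071 0.1315] 0.13207422330687074 zmax 0.14484829769293006 circ (array([0.59252984, 0.10773045]), np.float64(0.04854834013450647))
w2 0.163 119 [279.1 208. ] [0.5925 0.1086 0.1677] 0.16845610499100727 zmax 0.17157774428195766 circ (array([0.59249579, 0.10844871]), np.float64(0.0046196895727584515))
[279 202]
w3 1701 [283.49559083 190.21281599] [0.423506   0.29363059 0.01466856] 0.01481901331639307 circ (array([0.42347281, 0.29392835]), np.float64(0.02341852611718818))
[282 190]
```

View pics/m2.png

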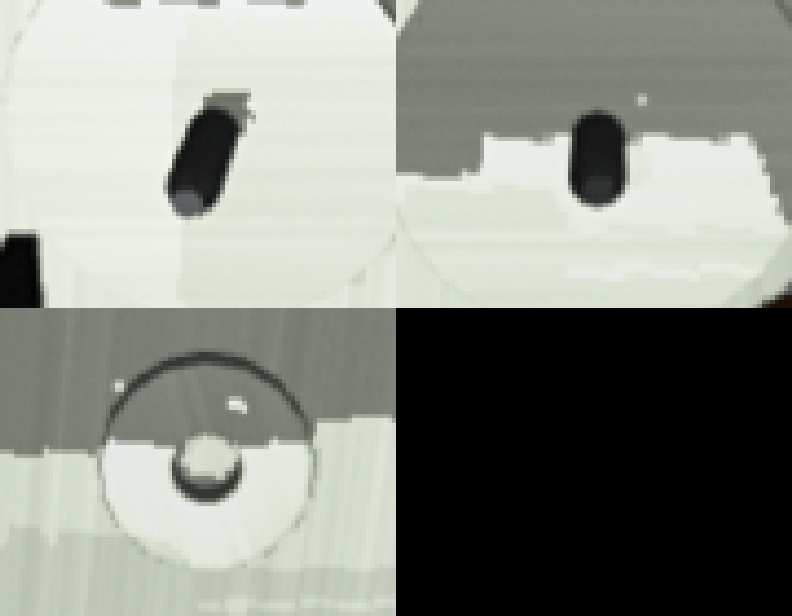

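```bash
cat >> h.py <<'E'
def line(p,ori=None,speed=.15,n=1):
    p=np.array(p,float); robot.servo_line(p,ori,speed); c=p.copy()
    for _ in range(n):
        e=p-robot.read_position()
        if np.linalg.norm(e)<.0004: break
        c=c+e; robot.servo_line(c,ori,.05)
    return np.round(robot.read_position(),4)
E
python3 - <<'E'
from h import *
T1=np.load('pics/w1.npz')['T'];T2=np.load('pics/w2.npz')['T']
print('tip',two(ray('wrist',(226.2,251.9),T1),ray('wrist',(279.7,209.7),T2)))
g=np.array([.4235,.2938])
robot.servo_line(np.array([*g,.03]),R(-1),.2)
print(line([*g,.004],R(-1),.1,2))
robot.move_gripper(.3); print('grip',robot.read_grip_width(),robot.read_finger_force(),robot.read_position())
print(line([*g,.2],R(-1),.25), robot.read_force(),robot.read_grip_width(),robot.read_t())
im,D,T=save('wrist','w4')
E
```

```text
tip (array([0.59172046, 0.10983297, 0.16890751]), np.float64(0.0006117168854128577))
[0.4235 0.2939 0.004 ]
grip 0.2991064151691574 0.0 [0.4233021  0.29360163 0.00344334]
[0.424  0.2942 0.2003] [ 0.40936084  0.0282703  -0.52235225] 0.29923055995922626 8.15
```

View pics/w4.png

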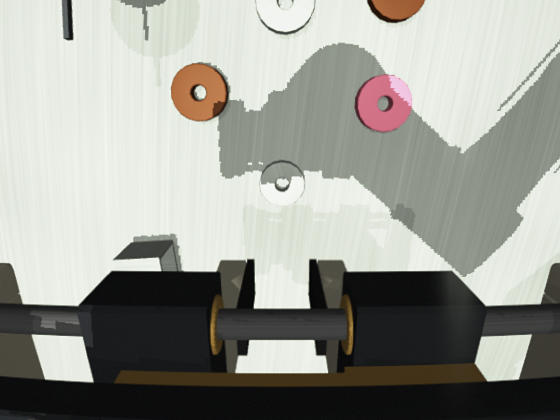

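The grip missed: the ring is still at (283,183) and undisturbed, and the fingers are at (250,262) and (315,262). I check where the TCP projects and where the fingertips stand in depth.

Run:
```python
from h import *
d=np.load('pics/w4.npz');T=d['T'];D=d['D'];im=d['im'];C=cloud('wrist',D,T)
for z in(.2,.219,.24): print(z,proj('wrist',np.array([.424,.2942,z]),T))
L=(C-T[:3,3])@T[:3,:3]
for q in((250,262),(250,275),(315,262),(245,280),(228,265),(330,265),(240,300)): print(q,D[q[1],q[0]],np.round(L[q[1],q[0]],4))
for m,st,ce in blobs((np.hypot(C[...,0]-.4235,C[...,1]-.2938)<.045)&(C[...,2]>.006)&(C[...,2]<.03),80): print(st[4],ce,C[m].mean(0),outer('wrist',m,np.median(C[m][:,2]),T))
m=(abs(L[...,1])<.06)&(L[...,2]>-.1)&(L[...,2]<.05); print(m.sum(), np.percentile(L[m],[1,50,99],axis=0) if m.any() else '')
```

```text
0.2 [281.63034815 258.70886183]
0.219 [281.73060543 274.63594655]
0.24 [281.86735128 296.35972898]
(250, 262) 0.16909975 [ 0.0103 -0.015  -0.0258]
(250, 275) 0.15649721 [ 0.0103 -0.0139 -0.039 ]
(315, 262) 0.16950592 [ 0.0101  0.0158 -0.0254]
(245, 280) 0.15115872 [ 0.0108 -0.0156 -0.0445]
(228, 265) 0.16262639 [ 0.0118 -0.0245 -0.0321]
(330, 265) 0.16203405 [ 0.012   0.022  -0.0327]
(240, 300) 0.1372677 [ 0.01   -0.0162 -0.0593]
1471 [281.70904147 183.33378654] [0.42349122 0.29357014 0.01465405] (array([0.42346881, 0.29385015]), np.float64(0.02344542126485256))
8106 [[-0.00829175 -0.04564988 -0.09987292]
 [ 0.01204105 -0.00843856 -0.08236036]
 [ 0.03980208  0.04512729 -0.02460965]]
```

Run:
```python
from h import *
for w in('w2','w3','w4'):
    d=np.load(f'pics/{w}.npz');T=d['T'];C=cloud('wrist',d['D'],T);L=(C-T[:3,3])@T[:3,:3]
    for s in(-1,1):
        m=(L[...,1]*s>.005)&(L[...,1]*s<.075)&(L[...,0]>.006)&(L[...,0]<.014)&(L[...,2]>-.07)&(L[...,2]<.02)
        if m.any(): print(w,s,m.sum(),'tip z',np.percentile(L[m][:,2],[90,99,100]),'inner y',np.percentile(abs(L[m][:,1]),[0,2,10,50,100]))
robot.move_gripper(0.0)
im,D,T=save('wrist','w5');C=cloud('wrist',D,T);L=(C-T[:3,3])@T[:3,:3]
for s in(-1,1):
    m=(L[...,1]*s>-.0)&(L[...,1]*s<.075)&(L[...,0]>.006)&(L[...,0]<.014)&(L[...,2]>-.07)&(L[...,2]<.03)
    if m.any(): print(s,m.sum(),'tip z',np.percentile(L[m][:,2],[90,99,100]),'inner y',np.percentile(abs(L[m][:,1]),[0,2,10,50,100]))
print(robot.read_grip_width())
robot.move_gripper(.75);print(robot.read_t())
```

```text
w2 -1 2303 tip z [-0.03067552 -0.02357339 -0.02066031] inner y [0.0434446  0.04380836 0.04420556 0.05106013 0.06356014]
w2 1 2315 tip z [-0.03057726 -0.02362706 -0.0210263 ] inner y [0.04300971 0.04351441 0.04388454 0.05063272 0.06311176]
w3 -1 2308 tip z [-0.03067892 -0.02358749 -0.0209892 ] inner y [0.0434852  0.04384426 0.04426001 0.05102285 0.06294844]
w3 1 2311 tip z [-0.03051399 -0.02331921 -0.02090484] inner y [0.04293649 0.043554   0.04388665 0.05064706 0.06273444]
w4 -1 1515 tip z [-0.02913366 -0.02284338 -0.0207005 ] inner y [0.01325692 0.01335289 0.01396617 0.0189616  0.02910114]
w4 1 1503 tip z [-0.02931828 -0.02300673 -0.02102873] inner y [0.01302325 0.01312532 0.01375003 0.01865795 0.02911799]
-1 840 tip z [-0.02738602 -0.02278532 -0.02164198] inner y [0.00068265 0.00071629 0.00119897 0.00409827 0.01612938]
1 840 tip z [-0.02762882 -0.02270524 -0.02093183] inner y [0.00043169 0.00048835 0.00100484 0.00388516 0.01587783]
0.0022930518181721615
10.075
```

The fingertips sit about 21 mm behind the reported TCP, so I offset by that and retry with a force check.

Run:
```python
from h import *
g=np.array([.4235,.2938])
robot.servo_line(np.array([*g,.02]),R(-1),.25)
for z in(.0,-.008,-.0155):
    p=line([*g,z],R(-1),.1,1); f=robot.read_force()[2]; print(p,f)
    if abs(f)>6: print('contact');break
robot.move_gripper(.3); print('grip',robot.read_grip_width(),robot.read_finger_force(),robot.read_position())
if robot.read_grip_width()>.4:
    print(line([*g,.2],R(-1),.25), robot.read_force(),robot.read_grip_width(),robot.read_t())
    im,D,T=save('wrist','w6')
```

```text
[ 4.235e-01  2.939e-01 -1.000e-04] -0.5031472720976748
[ 0.4238  0.2942 -0.0075] -0.3725233350656885
[ 0.4239  0.2944 -0.0149] 0.042884336783951045
grip 0.5359112574816348 30.000350719783455 [ 0.42378315  0.29425271 -0.01505768]
[0.4241 0.2942 0.2005] [-0.38348758 -0.46086033 -2.17133629] 0.5358651991598551 14.275
```

View pics/w6.png

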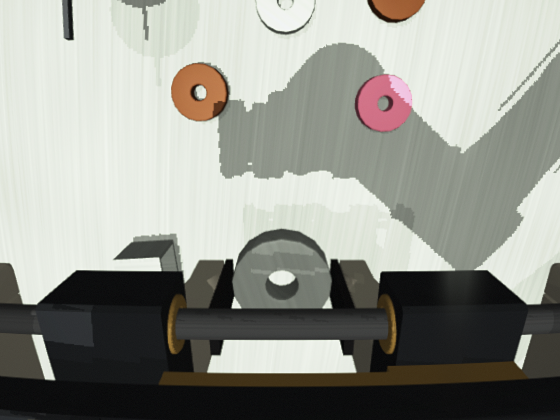

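The 200 g ring is held; its bore is visible at (282,285). I measure its centre and tilt in the hand, then thread it.

```bash
cat >> h.py <<'E'
def inhand(D,T,r):
    C=cloud('wrist',D,T);L=(C-T[:3,3])@T[:3,:3]
    zt=-.034
    m=(np.hypot(L[...,0],L[...,1])<r+.006)&(abs(L[...,1])<r-.003)&(L[...,2]>-.05)&(L[...,2]<-.015)
    bs=max(blobs(m,50),key=lambda b:b[1][4])[0]; P=L[bs]
    A=np.c_[P[:,:2],np.ones(len(P))]; k=np.ones(len(P),bool)
    for _ in range(6):
        s=np.linalg.lstsq(A[k],P[k,2],rcond=None)[0]; k=abs(A@s-P[:,2])<.0015
    return P[k],s,bs
E
cat > bore.py <<'E'
from h import *
import sys
d=np.load(f'pics/{sys.argv[1]}.npz');T,D=d['T'],d['D']
P,s,bs=inhand(D,T,float(sys.argv[2])); print('n',len(P),'plane',s,'x',np.percentile(P[:,0],[0,1,99,100]),'y',np.percentile(P[:,1],[1,99]))
# bore: hole inside ring where depth is beyond
ys,xs=np.nonzero(bs); C=cloud('wrist',D,T);L=(C-T[:3,3])@T[:3,:3]
h=(L[...,2]>s[2]+.004)
for m,st,ce in blobs(h[230:330,230:335],20): print(st,ce+[230,230])
zt=T[2,3]-s[2]
f=max([b for b in blobs(h[230:330,230:335],20) if b[1][0]>0 and b[1][1]>0],key=lambda b:b[1][4])
mm=np.zeros(h.shape,bool);mm[230:330,230:335]=f[0]
c,r=outer('wrist',mm,zt,T); print('bore circ local',(np.append(c,zt)-T[:3,3])@T[:3,:3],r)
E
python3 bore.py w6 .024
```

```text
n 4819 plane [ 7.28138881e-05 -1.19013344e-03 -2.97739329e-02] x [-0.01322775 -0.01229703  0.02260485  0.0237201 ] y [-0.0203827   0.02038677]
[   0    0  105   45 1792] [282.31026786 241.1875    ]
[ 37  41  30  24 581] [281.64027539 282.5404475 ]
[ 1 67 11 12 68] [235.27941176 304.32352941]
[93 66  9 13 61] [327.73770492 304.06557377]
bore circ local [ 1.45928356e-03 -2.43703661e-05 -2.97719507e-02] 0.006574858919132987
```

```bash
python3 - <<'E'
from h import *
g=np.array([.5918,.1101])
robot.goto(np.array([*g,.20]),R(-1)); print(line([*g,.163],R(-1),.1,2)); f0=robot.read_force(); print(f0)
for z in(.152,.144,.136,.129,.1225):
    p=line([*g,z],R(-1),.06,1); f=robot.read_force()-f0; print(p,np.round(f,2))
    if np.linalg.norm(f)>5: print('contact');break
save('wrist','w7'); print(robot.read_t())
E
python3 bore.py w7 .024|head -1
```

```text
[0.5914 0.1099 0.1624]
[-0.05411837 -0.61990006 -1.98589591]
[0.5924 0.1104 0.153 ] [0.59 0.82 0.67]
[0.5925 0.1104 0.1449] [ 0.01  1.12 -0.67]
[0.5925 0.1104 0.137 ] [-0.51 -0.    0.2 ]
[0.5925 0.1104 0.1299] [ 0.39 -0.11  0.18]
[0.5925 0.1104 0.1234] [0.31 0.45 0.42]
19.0917
n 4680 plane [ 0.00183148 -0.00087332 -0.02978229] x [-0.01298384 -0.01223152  0.02259532  0.02353086] y [-0.02050088  0.02052901]
```

View pics/w7.png

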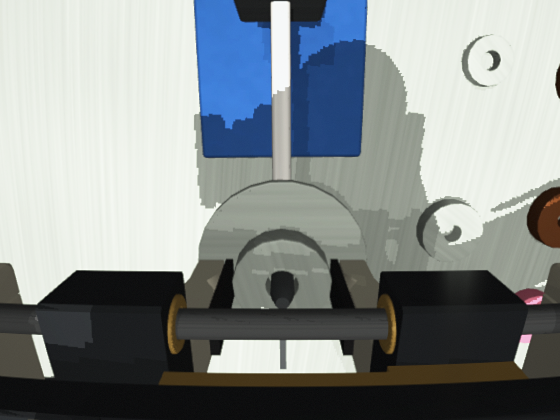

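The spindle tip shows through the bore at (283,300), so the ring is threaded. I release it, retreat, and read the tilt from the pan height and the poise knob from its yellow blob.

```bash
cat >> h.py <<'E'
PAN=np.array([.592,.1095])
def look(name):
    im,D,T=save('wrist',name);C=cloud('wrist',D,T);n=np.hypot(C[...,0]-PAN[0],C[...,1]-PAN[1])
    # ring-free part of the pan
    m=(n>.033)&(n<.043)&(C[...,2]>.06)&(C[...,2]<.15); z=np.median(C[m][:,2]) if m.sum()>30 else np.nan
    hsv=cv2.cvtColor(im,cv2.COLOR_RGB2HSV); y=(hsv[...,0]>18)&(hsv[...,0]<35)&(hsv[...,1]>120)&(hsv[...,2]>70)&(C[...,2]>.118)&(C[...,2]<.17)
    kn=[(st[4],np.round(ce,1),np.round([np.median(C[mm][:,0]),np.median(C[mm][:,1]),np.percentile(C[mm][:,2],[50,90])[1]],4), outer('wrist',mm&(C[...,2]>np.percentile(C[mm][:,2],90)-.003),np.percentile(C[mm][:,2],90),T)) for mm,st,ce in blobs(y,25)]
    r=(n>.0095)&(n<.022)&(C[...,2]>.06); zr=np.median(C[r][:,2]) if r.any() else np.nan
    print(name,'t',robot.read_t(),'pan z',round(z,4),'tilt',round((z-.1067)/.21,3),'ringtop-pan',round(zr-z,4),'knob',kn); return (z-.1067)/.21
E
python3 - <<'E'
from h import *
robot.move_gripper(.9); p=robot.read_position()
print(line([p[0],p[1],.17],R(-1),.15,0)); robot.servo_line(np.array([.59,.07,.26]),R(-1),.25)
look('w8'); robot.dwell(.8); look('w9')
E
```

```text
[0.5924 0.1106 0.1705]
w8 t 20.8917 pan z 0.0993 tilt -0.035 ringtop-pan 0.0157 knob [(np.int32(234), array([271.3,  76.7]), array([ 0.609 , -0.031 ,  0.1362]), (array([ 0.60905047, -0.03094741]), np.float64(0.006332698591071833)))]
w9 t 21.7417 pan z 0.0984 tilt -0.04 ringtop-pan 0.0158 knob [(np.int32(227), array([271.8,  76.7]), array([ 0.6091, -0.0309,  0.1359]), (array([ 0.60905661, -0.03078883]), np.float64(0.006373412741502363)))]
```

The 200 g ring plus the poise is only about 14 g too heavy. I push the poise inward about 7 mm with the closed fingers.

```bash
cat > push.py <<'E'
from h import *
import sys
k=np.array([float(sys.argv[1]),float(sys.argv[2])]); dx=float(sys.argv[3]) # inward travel, m (+ toward pivot)
b=np.array([-.111,.994])/np.hypot(.111,.994); s=1 if dx>0 else -1
robot.move_gripper(0.)
at=lambda o:k+b*o*s
robot.servo_line(np.array([*at(.032),.15]),R(-1),.25)
print(line([*at(.032),.098],R(-1),.1,1)); f0=robot.read_force()
print(line([*at(.0175-abs(dx)),.098],R(-1),.04,2),robot.read_force()-f0)
robot.servo_line(np.array([*at(.032),.098]),R(-1),.08)
robot.servo_line(np.array([*at(.032),.15]),R(-1),.2)
robot.servo_line(np.array([.59,.07,.26]),R(-1),.25)
look(sys.argv[4]+'a'); robot.dwell(1.5); look(sys.argv[4]+'b')
E
python3 push.py .6091 -.0309 .0068 p1
```

```text
[0.6053 0.0007 0.0978]
[ 0.6078 -0.0206  0.0979] [1.98459398 0.16358871 0.14811398]
p1a t 26.875 pan z 0.1065 tilt -0.001 ringtop-pan 0.0158 knob [(np.int32(158), array([271.7,  63.9]), array([ 0.6087, -0.0411,  0.1385]), (array([ 0.61003645, -0.03940693]), np.float64(0.006557597475750148)))]
p1b t 28.425 pan z 0.1068 tilt 0.0 ringtop-pan 0.0158 knob [(np.int32(161), array([272.3,  64.3]), array([ 0.6093, -0.0412,  0.1385]), (array([ 0.61011849, -0.03951309]), np.float64(0.006592979396354084)))]
```

View pics/p1b.png

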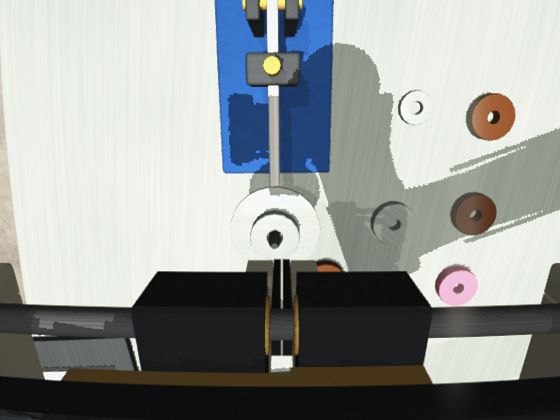

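The ring sits flat round the spindle at (275,236), the knob is at (272,65), the 100 g and 300 g rings lie untouched on the bench, and the beam is at rest and level.

```bash
python3 -c "
from h import *
print(robot.job_done())"
```

```text
the job is handed in; nothing more can be done
None
```

I handed the job in with the 200 g ring flat over the spindle and the poise pushed in about 7–8 mm; the beam measured level (tilt 0.000 rad from the pan height, fork not viewed) and at rest, but no verdict came back.

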